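# Push a lamp carton down the guide lane onto the weighing pan

### The job

Line the blue lamp carton up with the lane, then gently push it along the deck between the two brass guide rails until it stands wholly on the white weighing pan. The print scuffs, so neither the carton nor the gripper may touch a rail or its posts at any time; the carton holds glass, so only push it, slowly, and never lift or tip it. Leave everything else on the bench where it is, and finish with the hand clear.

Things in the scene. Friction and masses are not known exactly. Their poses are not given: they have to be found in the camera images.
- carton: Closed printed carton, deep blue with a gold band and a gold ring on top, 130 mm long (its x) x 100 mm wide (its y) x 85 mm high, 0.35 to 0.7 kg, evenly filled. Origin at the centre of its underside, z up. It starts on the steel infeed plate before the lane, off the centre line and up to 15 degrees askew; its x points roughly along the feed. It slides on the deck and stops when no longer pushed.
- station: The fixed weigh station; its place and direction differ each time. Origin on the table under the pan's centre; its x is the feed direction, along which the carton is pushed, y to the left of that, z up. The flat deck lies 60 mm above the table: infeed plate, pan, outfeed plate in turn along x. Side beams at y +-102 to 132 mm. A grey indicator at x 160 to 310, y -140 to -60 mm is 215 mm high.
- pan_mid (a point): Centre of the white weighing pan's top, 59 mm above the table (1 mm lower than the steel plates); axes as station. The pan is 180 mm along x and 190 mm along y.
- rail_left_mid (a point): Point on the axis of the straight part of the left guide rail (station x -20, y +68 mm, 90 mm above the table), axes as station. The clear lane between the straight rails is 124 mm wide; the carton is 100 mm.
- rail_right_mid (a point): The same point on the right guide rail (station y -68 mm), a mirror image of the left.
- rail_left: Left guide rail, a round brass bar of 12 mm diameter, with its posts, clamps and knobs; origin and axes as station. Straight from x -150 to +115 mm; from -150 back to -195 mm it flares outwards by 22 mm. Its top is 36 mm above the deck. Posts at x -115 and +102, out to y 140 mm, reach 48 mm above the deck: fingertips over 50 mm above the deck pass over it all.
- rail_right: Right guide rail, a mirror image of the left (y negative); origin and axes as station.
- infeed: Steel infeed plate, 204 mm wide, from station x -410 to -92 mm; its top is 60 mm above the table. Origin and axes as station.
- outfeed: Steel outfeed plate past the pan, from station x +92 to +200 mm; its top is 60 mm above the table. Origin and axes as station.
- pan: The weighing pan; same origin and axes as station.
- test_weight: Steel test weight with a knob, 38 mm diameter, 63 mm high, standing on the outfeed plate past the pan, about 168 mm past the pan's centre. Origin at the centre of its foot. Leave it.
- lampholder: Brass lampholder standing on the table right of the infeed, 48 mm diameter, 68 mm high. Origin at the centre of its foot. Leave it.
- tape_roll: Brown roll of tape lying flat on the table left of the infeed, 90 mm diameter, 48 mm high. Origin at the centre of its underside. Leave it.
- knife: Yellow utility knife lying on the table left of the pan, 165 x 26 x 18 mm. Origin under its middle. Leave it.
- screwdriver: Screwdriver lying on the table right of the pan, 180 mm long. Leave it.
- globe_lamp: White globe on a brass foot, 90 mm diameter, 131 mm high, on the table left of the outfeed. Origin at the centre of its foot. Leave it.
- kraft_box: Small brown box, 110 x 80 x 55 mm, on the table right of the lane's mouth. Origin at the centre of its underside. Leave it.
There are look-alikes about, which are no part of the job. Of the things that look like the carton, the smaller one is meant.

How it is judged (in metres and radians):
On the way:
1. the carton is in the lane, its nose between the straight rails, not yet on the pan's middle (x of carton in the frame of pan_mid between -0.15 and -0.03 m and y of carton in the frame of pan_mid between -0.014 and 0.014 m), for 0.05 s.
At the end, for the whole second after the job is handed in: The carton stands upright and at rest wholly on the pan, its centre within 24 mm of the pan's centre along the lane, bearing on the pan alone: on neither steel plate and clear of both rails (x of carton in the frame of pan_mid between -0.024 and 0.024 m and y of carton in the frame of pan_mid between -0.013 and 0.013 m and z of carton in the frame of pan_mid between -0.003 and 0.003 m and angle between the x axis of carton and the x axis of pan_mid, either way round below 0.2 rad and angle between carton's own z axis and vertical below 0.03 rad and contact force between carton and pan above 2 N and contact force between carton and infeed below 0.1 N and contact force between carton and outfeed below 0.1 N and contact force between carton and rail_left below 0.05 N and contact force between carton and rail_right below 0.05 N and linear speed of carton below 0.01 m/s); the robot touches nothing.
It fails at once if the carton touches a guide rail (contact force between carton and rail_left above 0.1 N or contact force between carton and rail_right above 0.1 N).
It fails at once if the robot touches a guide rail or its posts (contact force between any of the arm, the fingers and rail_left above 0.5 N or contact force between any of the arm, the fingers and rail_right above 0.5 N).
It fails at once if the carton is lifted more than 8 mm off the deck, or tipped by more than about 7 degrees (z of carton in the frame of pan_mid above 0.009 m or angle between carton's own z axis and vertical above 0.12 rad).
It fails at once if the carton is shoved faster than 0.4 m/s (linear speed of carton above 0.4 m/s).
It fails at once if a bystander is moved by more than 20 mm (the test weight by 10 mm) (distance of test_weight from where it was at the start of the episode above 0.01 m or distance of any of lampholder, tape_roll, knife, screwdriver, globe_lamp, kraft_box from where it was at the start of the episode above 0.02 m).
It also fails if it takes over 64 s, if anything falls off the work surface, if the arm or the gripper's body presses on something with over 40 N, if the wrist force passes 120 N, or if a joint passes its speed limit or range.

### The arm

A 6-joint arm with a two-finger parallel gripper is mounted at the origin on the work surface. World frame = base frame: x ahead of the robot, y to its left, z up, the work surface at z = 0. Lengths are in m, angles in degrees, forces in N, time in s.
With the tool pointing down it reaches from about 0.325 to 0.875 m from the base axis. Payload 4.4 kg.
Tool frame: the origin (TCP) lies between the finger pads; the fingertips stand 8 mm ahead of it and the grasp point (between the pads) lies 11 mm behind it; z points along the fingers, y is the direction in which the jaws open and shut (so a half turn about z gives the same grasp; the last joint's range is limited). The gripper opens to 85 mm and grips with 20 to 120 N. Pads are 22 mm wide; open, the fingers measure 114 mm over their backs; the gripper's body (76 mm by 85 mm) begins 54 mm behind the grasp point. The pads swing forward as they close: fully open they stand 13 mm farther back than shut.
Start: joints at [56.694, 11.837, 88.321, -0, 79.842, -8.623], TCP at [0.24, 0.522, 0.214] pointing down, gripper open.
Joint ranges: [-156.59, 156.59], [-49.26, 127.26], [12.9, 141.05], [-63.56, 243.56], [4.71, 150.69], [-161.64, 161.64]. Speed limits (degrees/s): [159.86, 159.86, 180, 180, 180, 180].

### API

Orientations are given as a 3x3 rotation matrix whose columns are the frame's x, y, z axes.
In Python, from plant import ctrl, effector, kinematics, vision, job gives the robot as it stands. Calls block until the motion is done:
- ctrl.movep(position, orientation): joint-space move of the TCP to a pose.
- ctrl.move_straight(position, orientation=None, velocity=0.15, f_stop=None): straight line of the TCP; orientation=None keeps the orientation; velocity is the mean speed in m/s. With f_stop (N) it stops when the force on the tool has changed by that much, and returns True; else False.
- ctrl.movej(angles): joint-space move.
- effector.move_gripper(opening, effort=None): finger opening in m; effort is the grip in N (None keeps the last); returns when the fingers have stopped.
- ctrl.dwell(seconds).
- kinematics.inverse_kinematics(position, orientation): joint angles nearest the present ones, or None.
- vision.capture(name): name is "side" or "top"; returns (picture, depth): 384x512x3 uint8, red, green, blue; 384x512 float32, m along the optical axis (not along the pixel's ray), 0 where there is no reading.
- vision.camera_params(name): a dict with "fx", "fy", "cx", "cy" (pixels), "R" (3x3) and "t" (3): a world point X has camera coordinates R X + t. Camera axes: x right, y down, z forward; pixel columns grow to the right and rows downward; lengths in m; the calibration is good to about 2 mm. A picture is of the moment at which its call begins. camera_params takes no time and is no camera call.
A pose or a line that the arm cannot do raises ctrl.MotionError and nothing moves.
- job.finish_job(): hands the job in, once; it reports no verdict.
Readings, each from a call of its own:
- ctrl.read_time_s(): time.
- ctrl.read_joints(): joint angles.
- ctrl.read_joint_vel(): joint speeds.
- ctrl.read_joint_efforts(): joint torques, N m.
- ctrl.read_eef_pos(): TCP position.
- ctrl.read_orientation(): TCP orientation.
- ctrl.read_ft_force(): force on the tool from outside, world axes, zero at the start.
- ctrl.read_moment(): the same for the moment, N m.
- ctrl.read_grip_width(): finger opening in m.
Only numpy, scipy, OpenCV 4.12 (cv2) and the standard library are available. Lean on these libraries where they do the work, as an engineer would, in place of code of your own. Each camera call takes 0.05 s, during which the arm holds its last target. There are 200 camera calls.

## Working session

There is one attempt and no reset: what is moved stays moved. The work goes in short steps, each a Python script; the robot and the scene stay as the last script left them, time stands still between calls to the robot, and variables do not carry over. Pictures are saved under pics/ and viewed, about 8 in all and at most 12, crops included, and the job is handed in when it is done.

```bash
ls; mkdir -p pics; python3 - <<'E'
from plant import ctrl,vision
import cv2,numpy as np
for n in("top","side"):
    p,d=vision.capture(n); cv2.imwrite(f"pics/{n}0.png",p[:,:,::-1]); np.save(f"pics/{n}0_d.npy",d)
    c=vision.camera_params(n); print(n,{k:np.round(v,4).tolist() for k,v in c.items()})
print(ctrl.read_time_s())
E
```

```text
pics
top {'fx': 473.4483, 'fy': 473.4483, 'cx': 256.4532, 'cy': 187.1314, 'R': [[-0.0285, -0.9995, 0.0145], [-0.9809, 0.0251, -0.1928], [0.1923, -0.0197, -0.9811]], 't': [-0.0187, 0.5074, 1.4182]}
side {'fx': 358.6116, 'fy': 358.6116, 'cx': 251.8467, 'cy': 196.6964, 'R': [[0.7755, -0.6308, 0.0265], [-0.2925, -0.3962, -0.8703], [0.5595, 0.6672, -0.4917]], 't': [-0.4114, 0.2136, 0.8211]}
0.1
```

View pics/top0.png

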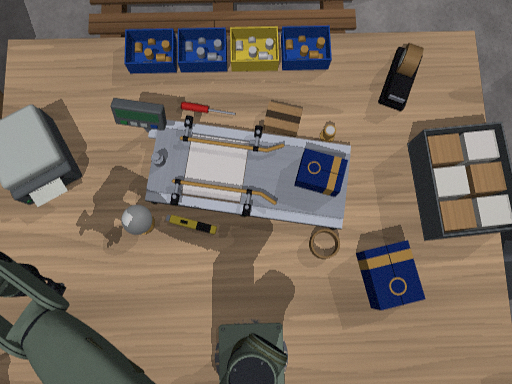

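View pics/side0.png

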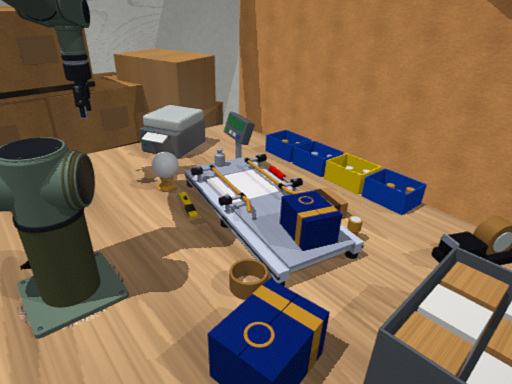

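The top view shows two blue boxes with gold. The one at about (321,170) on the infeed plate is smaller. The one at about (390,275) on the table is bigger, so it is the decoy. The feed runs towards the left of the image, with rails at rows ~145 and ~190, the pan at (217,163) and the test weight at (160,157). I'll measure these and confirm in a crop.

```bash
cat > h.py <<'E'
import numpy as np,cv2
from plant import ctrl,effector,kinematics,vision,job
C=vision.camera_params("top"); R=np.array(C["R"]);t=np.array(C["t"]).ravel()
def cast(uv,z):
    uv=np.atleast_2d(uv).astype(float)
    d=np.c_[(uv[:,0]-C["cx"])/C["fx"],(uv[:,1]-C["cy"])/C["fy"],np.ones(len(uv))]@R
    o=-R.T@t; return o+d*((z-o[2])/d[:,2])[:,None]
def cloud(d):
    v,u=np.mgrid[:384,:512]
    c=np.stack([(u-C["cx"])/C["fx"]*d,(v-C["cy"])/C["fy"]*d,d],-1)
    return (c-t)@R
def carton(p,d,roi=None):
    W=cloud(d); h=cv2.cvtColor(p,cv2.COLOR_RGB2HSV)
    m=((h[...,0]>105)&(h[...,0]<130)&(h[...,1]>120))|((h[...,0]>10)&(h[...,0]<30)&(h[...,1]>90))
    m&=(W[...,2]>.132)&(W[...,2]<.16)
    m=cv2.morphologyEx(m.astype(np.uint8),cv2.MORPH_OPEN,np.ones((3,3)))
    n,l,s,c=cv2.connectedComponentsWithStats(m); out=[]
    for i in range(1,n):
        if s[i,4]<400: continue
        cn=max(cv2.findContours((l==i).astype(np.uint8),0,1)[0],key=len)[:,0]
        X=cast(cn,.145)
        (cx,cy),(a,b),ang=cv2.minAreaRect((X[:,:2]*1000).astype(np.float32))
        if a<b: a,b,ang=b,a,ang+90
        zz=np.median(W[l==i][:,2]); out.append((cx,cy,a,b,ang,zz,c[i]))
    return out
E
python3 - <<'E'
from h import *
p=cv2.imread("pics/top0.png")[:,:,::-1].copy(); d=np.load("pics/top0_d.npy")
W=cloud(d); h=cv2.cvtColor(p,cv2.COLOR_RGB2HSV)
print("cartons",carton(p,d))
# rails
br=(h[...,0]>10)&(h[...,0]<28)&(h[...,1]>90)&(W[...,2]>.078)&(W[...,2]<.104)
br[:, :170]=0;br[:,300:]=0;br[:120]=0;br[215:]=0
n,l,s,c=cv2.connectedComponentsWithStats(br.astype(np.uint8))
for i in range(1,n):
    if s[i,4]>25: print("brass",s[i],np.round(c[i]),np.round(np.median(W[l==i],0),4))
wh=(h[...,1]<30)&(h[...,2]>200)&(W[...,2]>.05)&(W[...,2]<.068); wh[:,:170]=0;wh[:,260:]=0
n,l,s,c=cv2.connectedComponentsWithStats(wh.astype(np.uint8))
for i in range(1,n):
    if s[i,4]>100: print("white",s[i],np.round(c[i]),np.round(np.median(W[l==i],0),4))
dk=(W[...,2]>.052)&(W[...,2]<.068)
o=p.copy(); o[br]=[255,0,255]; o[wh]=[0,255,0]
o=np.hstack([cv2.resize(o[105:235,140:360],None,fx=3.5,fy=3.5,interpolation=0)])
q=cv2.resize(dk[105:235,140:360].astype(np.uint8)*255,None,fx=1.0,fy=1.0)
o[-130:,:220]=q[...,None]
cv2.imwrite("pics/crop1.png",o[:,:,::-1])
E
```

```text
cartons [(533.3448486328125, -222.42161560058594, 129.60890197753906, 103.86447143554688, 72.72383117675781, np.float64(0.14562512832320806), array([322.27548006, 170.77104874]))]
brass [187 137  66  13 199] [220. 143.] [0.6378 0.076  0.0954]
brass [258 144  26   8  87] [270. 148.] [ 0.6177 -0.0791  0.0963]
brass [180 180  67  13 211] [213. 186.] [0.5044 0.0987 0.095 ]
brass [251 191  25  14  92] [264. 196.] [ 0.4719 -0.0532  0.0964]
```

View pics/crop1.png

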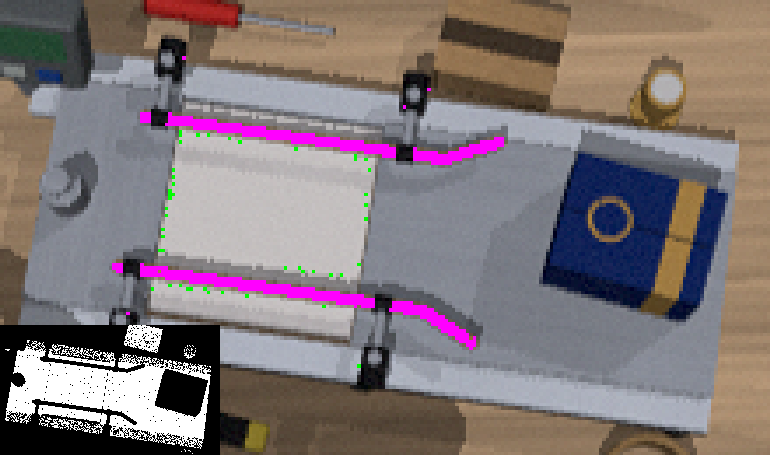

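The crop confirms the target: a blue carton with a gold band and ring, about 130 x 100 mm, on the infeed at (322,171). The rails are masked cleanly. Next I'll fit the lane frame.

```bash
cat > st.py <<'E'
from h import *
from scipy.ndimage import map_coordinates
def proj(X):
    c=np.atleast_2d(X)@R.T+t; return np.c_[C["fx"]*c[:,0]/c[:,2]+C["cx"],C["fy"]*c[:,1]/c[:,2]+C["cy"]]
p=cv2.imread("pics/top0.png")[:,:,::-1].copy(); d=np.load("pics/top0_d.npy")
W=cloud(d); h=cv2.cvtColor(p,cv2.COLOR_RGB2HSV)
br=(h[...,0]>10)&(h[...,0]<28)&(h[...,1]>90)&(W[...,2]>.078)&(W[...,2]<.104)
L=[]
for (x0,y0,w,hh) in [(188,137,64,13),(181,180,65,13)]:
    m=np.zeros_like(br);m[y0:y0+hh,x0:x0+w]=1; v,u=np.nonzero(m&br)
    X=cast(np.c_[u,v],.09)[:,:2]
    f=cv2.fitLine(X.astype(np.float32),cv2.DIST_HUBER,0,1e-4,1e-4).ravel(); f[:2]*=np.sign(f[1]); L.append(f)
    print("rail dir",np.degrees(np.arctan2(f[1],f[0])),f[2:],"rms",np.std((X-f[2:])@[-f[1],f[0]]))
a=np.mean([np.arctan2(f[1],f[0]) for f in L]); ex=np.array([np.cos(a),np.sin(a)]); ey=np.array([-ex[1],ex[0]])
yr,yl=[f[2:]@ey for f in L]; print("gap",yl-yr,"(0.136)")
yc=(yl+yr)/2
# profile along lane at z=.0595
g=cv2.cvtColor(p,cv2.COLOR_RGB2GRAY).astype(float)
s=np.arange(-.20,.25,.001)
for off in(-.035,-.015,0,.015,.035):
    P=s[:,None]*ex+(yc+off)*ey; uv=proj(np.c_[P,np.full(len(s),.0595)])
    pr=np.array(map_coordinates(g,[uv[:,1],uv[:,0]],order=1)); k=np.gradient(np.convolve(np.pad(pr,2,'edge'),np.ones(5)/5,'valid'))
    o=np.argsort(-abs(k))[:14]; print(off,sorted((round(float(s[i]),3),round(float(k[i]),1)) for i in o))
    # infeed rear edge etc
print("a",np.degrees(a),"yc",yc)
E
python3 st.py
```

```text
rail dir 80.09523 [0.63918823 0.07732027] rms 0.0027714149466641475
rail dir 80.16881 [0.5083152  0.11951598] rms 0.0027679043777441223
gap 0.13616827 (0.136)
-0.035 [(-0.189, 14.7), (-0.188, 15.0), (-0.132, 13.9), (-0.101, 13.2), (-0.1, 14.6), (-0.099, 13.8), (-0.094, -14.4), (-0.093, -14.7), (-0.067, 14.0), (-0.066, 18.8), (-0.065, 20.5), (-0.064, 18.4), (0.101, 14.0), (0.102, 13.1)]
-0.015 [(-0.187, 13.2), (-0.186, 16.0), (-0.185, 16.2), (-0.184, 13.9), (-0.163, -13.7), (-0.162, -16.5), (-0.161, -16.7), (-0.16, -14.2), (-0.064, 14.6), (-0.063, 19.6), (-0.062, 20.7), (-0.061, 18.1), (0.101, 14.8), (0.102, 14.4)]
0 [(-0.184, 15.4), (-0.183, 17.7), (-0.182, 17.2), (-0.181, 13.9), (-0.161, -12.6), (-0.16, -15.0), (-0.159, -15.7), (-0.158, -13.5), (-0.062, 15.7), (-0.061, 20.3), (-0.06, 21.2), (-0.059, 17.9), (0.1, 11.7), (0.101, 11.8)]
0.015 [(-0.182, 16.7), (-0.181, 18.5), (-0.18, 16.8), (-0.159, -12.1), (-0.158, -14.7), (-0.157, -14.9), (-0.156, -12.9), (-0.061, 14.3), (-0.06, 19.3), (-0.059, 21.5), (-0.058, 19.9), (-0.057, 14.2), (0.1, 14.5), (0.101, 14.6)]
0.035 [(-0.194, -8.5), (-0.193, -12.0), (-0.192, -15.7), (-0.191, -17.9), (-0.19, -17.4), (-0.189, -15.0), (-0.188, -11.8), (-0.187, -8.0), (-0.173, 7.7), (0.098, 7.4), (0.099, 13.0), (0.1, 16.2), (0.101, 15.6), (0.102, 11.1)]
a 80.13202 yc -0.5483965
```

```bash
cat >> st.py <<'E'
print("----")
W2=W.reshape(-1,3); sx=W2[:,:2]@ex; sy=W2[:,:2]@ey-yc
for off in(-.03,0,.03):
    P=s[::4,None]*ex+(yc+off)*ey; uv=proj(np.c_[P,np.full(len(P),.0595)])
    print(off,[(round(float(q*1000)),int(x)) for q,x in zip(s[::4],map_coordinates(g,[uv[:,1],uv[:,0]],order=1)) if -.11<q<-.04 or .07<q<.13])
# deck ends at z~.06
for off in(-.06,-.03,.03,.06):
    m=(abs(sy-off)<.006)&(W2[:,2]>.045)&(W2[:,2]<.075)&(abs(sx)<.5); print("deck",off,sx[m].min(),sx[m].max())
m=(abs(sy)<.2)&(W2[:,2]>.087)&(W2[:,2]<.1)&br.ravel(); 
for sg in(1,-1):
    k=m&(abs(sy*sg-.068)<.03); print("rail ends",sx[k].min(),sx[k].max(),"expect -.195,.115 rel")
k=(W2[:,2]>.1)&(W2[:,2]<.14)&(abs(sx-.19)<.04)&(abs(sy)<.05); print("weight",sx[k].mean(),sy[k].mean())
p4=p[100:240,130:370]; cv2.imwrite("pics/crop2.png",cv2.resize(p4[:,:,::-1],None,fx=3.3,fy=3.3,interpolation=2))
E
python3 st.py | sed -n '/----/,$p'
```

```text
----
-0.03 [(-108, 44), (-104, 80), (-100, 112), (-96, 54), (-92, 29), (-88, 36), (-84, 31), (-80, 30), (-76, 34), (-72, 34), (-68, 14), (-64, 87), (-60, 127), (-56, 123), (-52, 122), (-48, 124), (-44, 123), (72, 136), (76, 137), (80, 137), (84, 137), (88, 137), (92, 138), (96, 129), (100, 145), (104, 194), (108, 191), (112, 193), (116, 192), (120, 191), (124, 192), (128, 191)]
0 [(-108, 35), (-104, 35), (-100, 28), (-96, 34), (-92, 33), (-88, 33), (-84, 33), (-80, 33), (-76, 31), (-72, 35), (-68, 35), (-64, 20), (-60, 87), (-56, 126), (-52, 123), (-48, 122), (-44, 124), (72, 138), (76, 137), (80, 135), (84, 136), (88, 135), (92, 134), (96, 125), (100, 150), (104, 194), (108, 190), (112, 192), (116, 192), (120, 191), (124, 191), (128, 191)]
0.03 [(-108, 79), (-104, 87), (-100, 100), (-96, 101), (-92, 110), (-88, 121), (-84, 112), (-80, 122), (-76, 127), (-72, 121), (-68, 122), (-64, 125), (-60, 121), (-56, 123), (-52, 123), (-48, 123), (-44, 123), (72, 134), (76, 133), (80, 134), (84, 137), (88, 133), (92, 134), (96, 133), (100, 141), (104, 194), (108, 191), (112, 191), (116, 190), (120, 190), (124, 192), (128, 192)]
deck -0.06 -0.4443290987867014 0.3977211162221933
deck -0.03 -0.45219196952537677 0.3892560376015152
deck 0.03 -0.46730844762479634 0.3905157451319582
deck 0.06 -0.47455716365676404 0.3894543231182551
rail ends -0.5693618523420134 0.3084551819660502 expect -.195,.115 rel
rail ends -0.6690506047134369 0.30837984988870265 expect -.195,.115 rel
weight nan nanst.py:37: RuntimeWarning: Mean of empty slice.
  k=(W2[:,2]>.1)&(W2[:,2]<.14)&(abs(sx-.19)<.04)&(abs(sy)<.05); print("weight",sx[k].mean(),sy[k].mean())
  ret = ret.dtype.type(ret / rcount)
```

View pics/crop2.png

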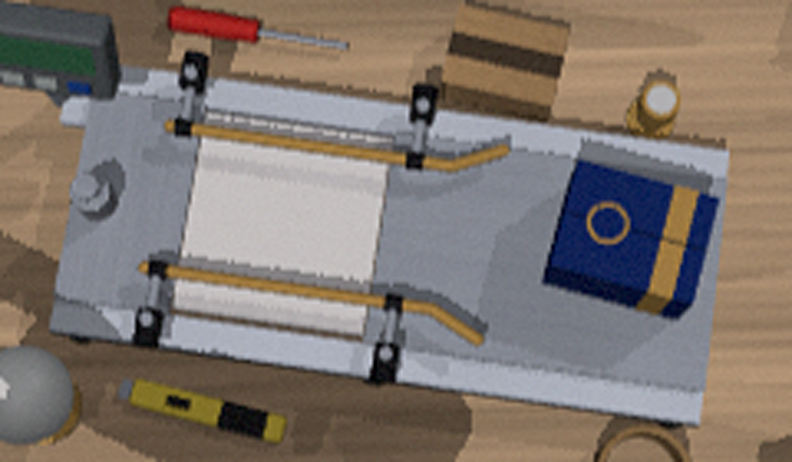

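```bash
cat >> st.py <<'E'
print("====")
s=np.arange(.06,.33,.0005)
for off in(-.035,-.02,0,.02,.035):
    uv=proj(np.c_[s[:,None]*ex+(yc+off)*ey,np.full(len(s),.0595)])
    pr=map_coordinates(g,[uv[:,1],uv[:,0]],order=1)
    hi=np.flatnonzero(pr>165); print(off,"pan edges",s[hi[0]],s[hi[-1]], s[hi[-1]]-s[hi[0]],(s[hi[0]]+s[hi[-1]])/2)
cx,cy,a1,b1,ang,z,_=carton(p,d)[0]; c=np.array([cx,cy])/1000
print("carton station x (rel s0=.191), y, yaw", c@ex-.191,c@ey-yc,ang-np.degrees(np.arctan2(ex[1],ex[0])))
k=(W2[:,2]>.098)&(W2[:,2]<.14)&(abs(sx-.36)<.03)&(abs(sy)<.07); print("weight",sx[k].mean()-.191,sy[k].mean())
E
python3 st.py 2>/dev/null| sed -n '/====/,$p'
```

```text
====
-0.035 pan edges 0.10150000000000003 0.2790000000000002 0.17750000000000016 0.1902500000000001
-0.02 pan edges 0.10200000000000004 0.2785000000000002 0.17650000000000016 0.1902500000000001
0 pan edges 0.10150000000000003 0.2790000000000002 0.17750000000000016 0.1902500000000001
0.02 pan edges 0.10100000000000003 0.2790000000000002 0.17800000000000016 0.1900000000000001
0.035 pan edges 0.10050000000000003 0.2780000000000002 0.17750000000000016 0.1892500000000001
carton station x (rel s0=.191), y, yaw -0.3187271401705184 -0.015175911359029515 -7.408188
weight 0.17207466078865047 0.006685223940118319
```

The station checks out: rail gap 136 mm (expected 136), pan length about 178 mm (expected 180), weight at x +172 mm (expected about 168). The carton is at station (-318, -15) mm with yaw -7.4°. First I'll square and centre it with a two-finger push on its right face, then look again.

```bash
cat >> h.py <<'E'
A=np.radians(80.13); ex=np.array([np.cos(A),np.sin(A)]); ey=np.array([-ex[1],ex[0]]); P0=.190*ex-.5484*ey
def wpt(x,y,z): return [*(P0+x*ex+y*ey),z]
def ori(jaw):  # tool down, jaws along the 2D direction
    y=np.array([*jaw,0.]); z=np.array([0,0,-1.]); return np.c_[np.cross(y,z),y,z]
def best(pos,jaw):
    q0=np.array(ctrl.read_joints()); c=[]
    for s in(1,-1):
        q=kinematics.inverse_kinematics(pos,ori(s*jaw))
        if q is not None: c.append((abs(np.array(q)-q0).max(),s))
    s=min(c)[1]; print("jaw sign",s,c); return ori(s*jaw)
def look(name):
    p,d=vision.capture("top"); cv2.imwrite(f"pics/{name}.png",p[:,:,::-1]); np.save(f"pics/{name}_d.npy",d)
    for r in carton(p,d):
        c=np.array(r[:2])/1000-P0; print(name,"carton st x,y mm %.1f %.1f yaw %.1f size %.0f %.0f z %.3f"%(c@ex*1e3,c@ey*1e3,(r[4]-80.13+90)%180-90,r[2],r[3],r[5]),np.round(r[6]))
E
sed -i 's/>\.132/>.138/' h.py
python3 - <<'E'
from h import *
look("top1")
effector.move_gripper(.07)
p=np.array(ctrl.read_eef_pos()); ctrl.move_straight([p[0],p[1],.28])
X=-.318
O=best(wpt(X,-.125,.25),ex)
ctrl.movep(wpt(X,-.125,.25),O)
ctrl.move_straight(wpt(X,-.125,.105),velocity=.12)
f0=np.array(ctrl.read_ft_force())
ctrl.move_straight(wpt(X,-.090,.105),velocity=.06)
for y in(-.080,-.072,-.066):
    ctrl.move_straight(wpt(X,y,.105),velocity=.03); print(y,np.round(np.array(ctrl.read_ft_force())-f0,2))
look("top2"); print(ctrl.read_time_s(),ctrl.read_eef_pos())
E
```

```text
top1 carton st x,y mm -317.9 -15.9 yaw -7.4 size 129 102 z 0.146 [322. 170.]
jaw sign -1 [(np.float64(99.36895787123318), 1), (np.float64(84.55568677316148), -1)]
-0.08 [2.42 0.69 0.91]
-0.072 [2.34 1.23 0.4 ]
-0.066 [1.16 1.61 1.93]
7.4667 [ 0.58291044 -0.23147901  0.10501272]
```

```bash
python3 - <<'E'
from h import *
X=-.318
ctrl.move_straight(wpt(X,-.10,.105),velocity=.08)
ctrl.move_straight(wpt(X,-.11,.25),velocity=.15)
ctrl.move_straight(wpt(X-.10,-.16,.28),velocity=.15)
look("top3"); print(ctrl.read_time_s())
E
```

```text
10.1333
```

View pics/top3.png

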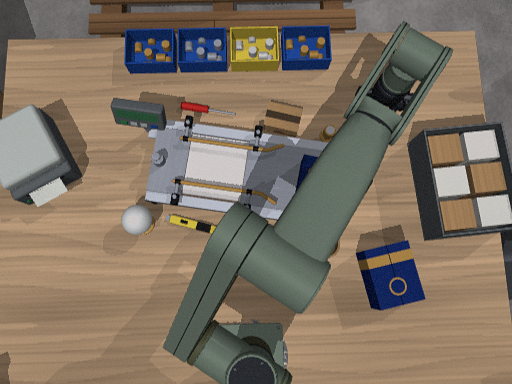

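The arm hides the carton, so I'll swing the base aside and look.

```bash
python3 - <<'E'
from h import *
q=np.array(ctrl.read_joints()); q[0]-=40; ctrl.movej(q)
look("top4"); print(ctrl.read_time_s(),ctrl.read_eef_pos())
E
```

```text
top4 carton st x,y mm -321.3 -1.7 yaw -3.0 size 130 102 z 0.146 [323. 175.]
12.025 [ 0.28442962 -0.68700309  0.2795164 ]
```

```bash
python3 - <<'E'
from h import *
effector.move_gripper(.06)
O=best(wpt(-.44,0,.25),ey)
ctrl.movep(wpt(-.44,0,.25),O)
ctrl.move_straight(wpt(-.44,0,.115),velocity=.12)
f0=np.array(ctrl.read_ft_force())
for x in(-.40,-.37,-.345):
    ctrl.move_straight(wpt(x,0,.115),velocity=.04); print(x,np.round(np.array(ctrl.read_ft_force())-f0,2))
ctrl.move_straight(wpt(-.37,0,.115),velocity=.1)
look("top5")
q=np.array(ctrl.read_joints()); print(q)
ctrl.move_straight(wpt(-.40,0,.25),velocity=.15)
q=np.array(ctrl.read_joints());q[0]-=35; ctrl.movej(q)
look("top6"); print(ctrl.read_time_s())
E
```

```text
jaw sign 1 [(np.float64(81.75979417758721), 1), (np.float64(98.2402058224128), -1)]
-0.4 [ 0.41 -0.49  0.38]
-0.37 [ 0.58 -0.95  0.01]
-0.345 [ 0.69 -0.79  0.55]
top5 carton st x,y mm -264.8 2.3 yaw 0.3 size 120 102 z 0.146 [300. 172.]
[-3.66876405e+01  1.77769592e+01  9.33935770e+01  3.21336712e-02
  6.88680848e+01  1.53242270e+02]
top6 carton st x,y mm -269.9 2.2 yaw 0.4 size 130 102 z 0.146 [305. 174.]
20.8083
```

View pics/top5.png

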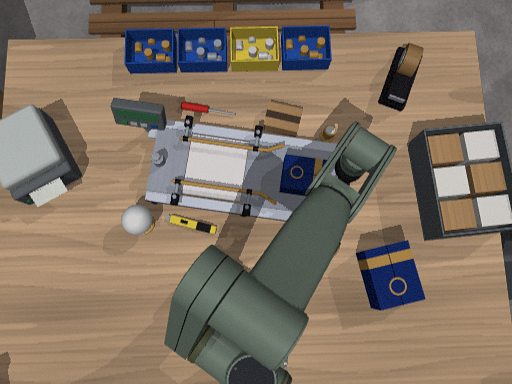

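The carton is now square: y +2 mm, yaw 0.4°. It follows the tool 75 mm ahead of the TCP. I'll check the path's IK, push into the lane, and check again partway.

```bash
python3 - <<'E'
from h import *
ok={}
for s in(1,-1):
    ok[s]=[kinematics.inverse_kinematics(wpt(x,0,.115),ori(s*ey)) for x in(-.40,-.3,-.2,-.075)]
    print(s,[None if q is None else np.round([q[0],q[5]]).tolist() for q in ok[s]])
s=1 if all(q is not None for q in ok[1]) else -1
O=ori(s*ey)
ctrl.movep(wpt(-.40,0,.25),O)
ctrl.move_straight(wpt(-.40,0,.115),O,velocity=.12)
ctrl.move_straight(wpt(-.352,0,.115),O,velocity=.08)
ctrl.move_straight(wpt(-.185,0,.115),O,velocity=.05)
print(np.round(ctrl.read_ft_force(),1))
ctrl.move_straight(wpt(-.205,0,.115),O,velocity=.08)
look("top7"); print(ctrl.read_time_s())
E
```

```text
1 [[-39.0, 151.0], [-30.0, 160.0], None, None]
-1 [[-39.0, -29.0], [-30.0, -20.0], [-20.0, -10.0], [-7.0, 3.0]]
[-1.8 -7.2  5.9]
top7 carton st x,y mm -89.5 0.7 yaw 89.7 size 101 80 z 0.146 [242. 164.]
29.425
```

y +0.7 mm and yaw about 0 inside the lane (the rear of the carton is hidden by the hand). Continuing to the pan.

```bash
python3 - <<'E'
from h import *
O=ori(-ey)
ctrl.move_straight(wpt(-.190,0,.115),O,velocity=.06)
ctrl.move_straight(wpt(-.076,0,.115),O,velocity=.045)
ctrl.move_straight(wpt(-.12,0,.115),O,velocity=.08)
ctrl.move_straight(wpt(-.14,0,.26),O,velocity=.15)
q=np.array(ctrl.read_joints());q[0]-=45; ctrl.movej(q)
look("top8"); print(ctrl.read_time_s())
p,_=vision.capture("side")
t_=cv2.imread("pics/top8.png"); cv2.imwrite("pics/fin.png",np.hstack([cv2.resize(t_[100:240,130:370],(400,233)),cv2.resize(p[120:300,150:400,::-1],(324,233))]))
E
```

```text
top8 carton st x,y mm -3.5 1.3 yaw 0.5 size 130 102 z 0.144 [215. 160.]
35.9333
```

View pics/fin.png

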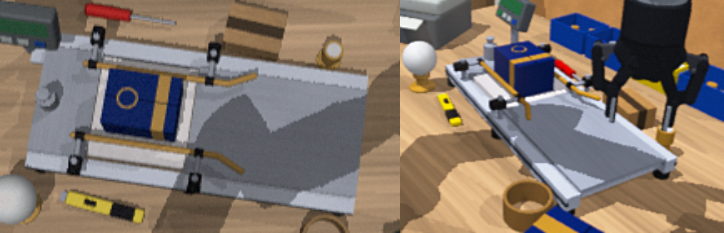

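The carton is on the pan at (-3.5, +1.3) mm with yaw 0.5°. White pan shows all round it, both rails are clear, the bystanders are in place and the hand is clear and high. Handing in.

```bash
python3 - <<'E'
from plant import job,ctrl
print(ctrl.read_ft_force()); job.finish_job()
E
```

```text
[0.5109429  0.42458026 0.21449338]
the job is handed in; nothing more can be done
```

The small blue carton is on the weighing pan and the job is handed in at about 36 s of the 64 s allowed; no verdict is reported back.

I centred the carton with a two-finger push on its right face, which left 3° of yaw. A push from behind took that out, then I slid it slowly (mean 45–50 mm/s) between the rails onto the pan.

**Last checks:** the carton's centre is 3.5 mm short of the pan's centre and 1.3 mm to the left, with yaw 0.5° and its top at 144 mm, so it is level on the pan. It looks clear of both rails. The bystanders in the last view look unmoved, and the hand is raised clear with about 0.7 N on the wrist sensor.

**Checks that fell short:**
- Right after the side push, the arm hid the carton in two looks, so I swung the arm aside and measured again.
- The mid-lane view was partly hidden, so it gave only a reliable sideways position and angle, not the distance along the lane.
- The carton's width read 102 mm against the true 100 mm, so expect 1–2 mm of measurement error.
- Rail contact and carton speed were judged from the measured positions and commanded speeds, not measured directly.

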